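Press open the spice cupboard

TASK

Open the door of the oak spice cupboard that has the wooden pepper mill behind it, using only touches and pushes, nothing gripped or lifted. First slide the kitchen timer along the worktop out of that door's way so that the door never knocks against it, then press the door's free edge gently until its push-to-open catch lets it spring ajar, and last swing it wide open with a finger, about square to the cupboard. Leave the other door shut, and do not disturb what stands in the cupboard or elsewhere on the worktop.

Things in the scene. Friction and masses are not known exactly. Their poses are not given: they have to be found in the camera images.
- cupboard: oak spice cupboard on the worktop, fixed, 356 mm wide, 175 mm deep, 238 mm high, with two clear-fronted doors that meet in the middle of its front and have no handles. Origin on the worktop under the middle of the doors' outer faces; x points into the cupboard, y to its left end as seen by the robot, z up. Doors' outer faces lie at its x = 0. A partition parts it in two bays; what stands in them is seen through the doors.
- left_door (a joint): left door, hinge angle in rad: 0 shut and caught; below 0 pushed in (stop at -0.035, 5 mm at the free edge); about 0.35 to 0.45 ajar once the catch has let go, its free edge then about 60 mm before the cupboard; 1.57 square to the front; stop at 1.75. Light friction: it stays where it is swung to. A pull cannot open the catch.
- left_press (a point): a good spot to push: on the outer face of the left door, at the inner border of its frame, 23 mm from the free edge, 175 mm above the worktop; moves with the door. Pushed in about 3 mm here (some 4 N) the catch lets go; as the finger draws back a spring pusher swings the door ajar in about a second. It does not catch again.
- left_edge (a point): upper free corner of the left door, on its inner face (229 mm above the worktop). Moves with the door.
- left_hinge (a point): on the upright hinge axis of the left door, 229 mm above the worktop, 168 mm from the cupboard's middle; the free edge is 166 mm from this axis
- left_panel: the left door itself: oak frame with clear pane, 172 mm wide, 14 mm thick, from 11 to 229 mm above the worktop, hinged at the cupboard's outer (left, seen from the robot) side, opening towards the robot. Origin at the foot of its hinge axis; its z is up, its x points from the outer face inwards (into the cupboard when shut), and its free edge lies towards its -y.
- right_door (a joint): right door, hinge angle in rad: 0 shut and caught; below 0 pushed in (stop at -0.035, 5 mm at the free edge); about 0.35 to 0.45 ajar once the catch has let go, its free edge then about 60 mm before the cupboard; 1.57 square to the front; stop at 1.75. Light friction: it stays where it is swung to. A pull cannot open the catch.
- right_press (a point): a good spot to push: on the outer face of the right door, at the inner border of its frame, 23 mm from the free edge, 175 mm above the worktop; moves with the door. Pushed in about 3 mm here (some 4 N) the catch lets go; as the finger draws back a spring pusher swings the door ajar in about a second. It does not catch again.
- right_edge (a point): upper free corner of the right door, on its inner face (229 mm above the worktop). Moves with the door.
- right_hinge (a point): on the upright hinge axis of the right door, 229 mm above the worktop, 168 mm from the cupboard's middle; the free edge is 166 mm from this axis
- right_panel: the right door itself: oak frame with clear pane, 172 mm wide, 14 mm thick, from 11 to 229 mm above the worktop, hinged at the cupboard's outer (right, seen from the robot) side, opening towards the robot. Origin at the foot of its hinge axis; its z is up, its x points from the outer face inwards (into the cupboard when shut), and its free edge lies towards its +y.
- pepper_mill: turned dark wooden pepper mill, 58 mm wide, 170 mm high, standing in the left or the right bay of the cupboard. Origin at the centre of its foot, z up.
- salt_shaker: glass salt shaker with steel cap, 44 mm wide, 90 mm high, in the other bay. Origin at the centre of its foot.
- spice_jar_a: spice jar, 41 mm wide, 105 mm high, at the outer end of the left bay. Origin at the centre of its foot.
- spice_jar_b: spice jar, 41 mm wide, 105 mm high, at the outer end of the right bay. Origin at the centre of its foot.
- timer: round clockwork kitchen timer, 140 g, pale base 67 mm across, 54 mm high with its grey dial, standing loose on the worktop close before the middle of the cupboard, in the way of both doors. Origin at the centre of its foot, z up.
- mug: cream mug, 78 mm across, 101 mm high, on the worktop at the left; bystander. Origin on the worktop between cup and handle.
- tumbler: clear water tumbler, 81 mm wide, 91 mm high, on the worktop right of the cupboard; bystander
- lemon: lemon, 72 x 57 x 58 mm, on the chopping board at the right; bystander
- garlic: garlic bulb, 52 mm, on the chopping board at the right; bystander

How it is judged:
By the outcome, as a careful person would: the job done as asked, in the order asked, and still so for the second after the job is handed in, with the robot touching nothing.
It also fails if it takes over 62 s, if anything falls off the work surface, if the arm or the gripper's body presses on something with over 40 N, if the wrist force passes 120 N, or if a joint passes its speed limit or range.

ROBOT

A 6-joint arm with a two-finger parallel gripper is mounted at the origin on a cart in front of the work surface, level with it; the furniture and walls round the work are solid. World frame = base frame: x ahead of the robot, y to its left, z up, the work surface at z = 0. Lengths are in m, angles in rad, forces in N, time in s.
With the tool pointing down it reaches from about 0.3 to 0.775 m from the base axis. Payload 14.6 kg.
Tool frame: the origin (TCP) lies at the very end of the fingers, on their centre line; the grasp point (between the pads) lies 19 mm behind it; z points along the fingers, y is the line along which they close (so a half turn about z gives the same grasp; the last joint's range is limited). The gripper opens to 94 mm and grips with 3 to 60 N. Pads are 16 mm wide; open, the fingers measure 119 mm over their backs; the gripper's body (75 mm by 177 mm) begins 78 mm behind the grasp point.
Start: joints at [1.216, 0.3, 1.521, -0, 1.321, -0.067], TCP at [0.156, 0.527, 0.205] pointing down, gripper open.
Joint ranges: [-3.03, 3.03], [-0.79, 2.21], [0.23, 2.52], [-1.04, 4.18], [0, 3.07], [-2.55, 2.55]. Speed limits (rad/s): [2.22, 2.22, 2.57, 3.14, 3.14, 3.14].

INTERFACE

Orientations are given as [roll, pitch, yaw] about the fixed x, y, z axes, in that order (R = Rz(yaw) Ry(pitch) Rx(roll)).
In Python, from station import * gives the robot as it stands.
- The arm moves only by the tool jog_arm, never from a script. Its argument "rows" is a list of rows, each a list of 3 entries, a list of its own where there are three numbers: the shift along the tool's x, y, z in m, then the turn about the tool's z in degrees, then the finger opening in m, from 0 to 0.094. A call has 1 to 12 rows; each row shifts and turns the commanded pose from where the row before left it, along the tool's axes as they then stand; what a row does not reach is not made up. A row lasts 1/12 s, in which the tool goes at most 41.7 mm and 7.16 degrees, less where a joint would pass 70% of its speed; a pose out of reach is approached as far as the arm can. A call is refused whole if a number of a shift passes 0.0417 or a number of a turn 7.16, either way. A call with a gripper value outside its range is refused whole. The fingers move at their own pace and stop on an object; "squeeze" is the grip in N (left out, the last holds). Time passes only in rows, so rows that do not move let the fingers close. It gives the time, the measured TCP pose, the force, the opening and the grip force at its end, in the units of the state.
- get_obs(): the state, without advancing time (a new reading comes with each control period).
- camera(name): name is "scene" or "top" or "wrist"; returns a dict with "image" (384x512x3 uint8, red, green, blue), "range_z" (384x512 float32, m along the optical axis (not along the pixel's ray), 0 where there is no reading), "K" (3x3 intrinsics, pixels), "world_from_camera" (4x4, takes a point from camera to world coordinates); the wrist camera has in their place "T_tool_cam" (4x4, takes a point from camera to tool coordinates, whose origin is the TCP and whose axes are the flange's). Camera axes: x right, y up, looking along -z (the intrinsics and any distortion apply to the point x, -y, -z); pixel columns grow to the right and rows downward; lengths in m; the calibration is good to about 2 mm. The wrist camera is an equidistant fisheye: a pixel r from the principal point sees the ray r / f radians off the axis. A picture is of the moment at which its call begins: read the wrist's pose just before it.
- hand_in(): hands the job in; it is judged then, once.
Trained networks look in a picture, given as the dict that the camera call returned (one of the last four; its "shot" number tells which), for a name from the list of things; names that differ only in an ending like _2 or _b are one class to them, and where a whole thing is asked for, a point or a joint stands for the part that bears it (a point fixed in the world has none). Each returns a list of dicts, best first, with "p" (0 to 1); they miss things now and then, are a little off and sometimes report something else, mostly with a low value. They report only what shows in the picture. A call takes as long as a camera call.
- search_frame(label, picture): "at" ([column, row] as shares, 0 to 1, of the picture: columns of its width, rows of its height, amid what is visible of it).
- spot_point(label, picture): "at" ([column, row] as shares, 0 to 1, of the picture: columns of its width, rows of its height: a listed point, or the origin of a listed thing).
The state is a dict: "time_s": time; "qpos": joint angles; "joint_vel": joint speeds; "tau": joint torques, N m; "ee_pos": TCP position; "eef_rot": TCP orientation; "force": force on the tool from outside, world axes, zero at the start; "moment": the same for the moment, N m; "grip_width": finger opening in m; "grip_force": force on a finger pad.
Only numpy, scipy, OpenCV 4.12 (cv2) and the standard library are available. Lean on these libraries where they do the work, as an engineer would, in place of code of your own. Each camera call takes 0.05 s, during which the arm holds its last target. There are 200 camera calls.

## Working session

There is one attempt and no reset: what is moved stays moved. The work goes in short steps, Python scripts to look and compute and a tool call to move; the robot and the scene stay as the last step left them, time stands still between calls to the robot, and variables do not carry over. Pictures are saved under pics/ and viewed, at most 10 in all, crops included, and the job is handed in when it is done.

Besides the shell and the picture viewer there is one more tool, called after ">>>" as name(argument=value, ...) on one line, values as JSON. jog_arm: Moves the arm, as the interface text tells. Its arguments: {"type":"object","properties":{"rows":{"type":"array","items":{"type":"array"}},"squeeze":{"type":"number"}},"required":["rows"]}

```bash
mkdir -p pics; cat > h.py <<'E'
from station import *
import numpy as np, cv2
def w(p,u,v):
    u=int(round(u));v=int(round(v));K=p["K"];a=p["range_z"][v-2:v+3,u-2:u+3];a=a[a>0]
    z=np.median(a) if a.size else 0
    c=np.array([(u-K[0,2])/K[0,0]*z,-(v-K[1,2])/K[1,1]*z,-z,1])
    return (p["world_from_camera"]@c)[:3].round(3)
def ray(p,u,v,z):
    "point on pixel ray at height z"
    K=p["K"];T=p["world_from_camera"];d=T[:3,:3]@np.array([(u-K[0,2])/K[0,0],-(v-K[1,2])/K[1,1],-1]);o=T[:3,3]
    return (o+d*(z-o[2])/d[2]).round(3)
E
python3 - <<'E'
from h import *
o=get_obs();print(o["time_s"],o["ee_pos"],o["eef_rot"],o["grip_width"])
P={n:camera(n) for n in("scene","top")}
for n,p in P.items(): print(n,p["world_from_camera"].round(2).tolist())
cv2.imwrite("pics/a.png",np.vstack([P[n]["image"] for n in P])[:,:,::-1][:, :])
im=np.hstack([P[n]["image"] for n in P])[:,:,::-1]
cv2.imwrite("pics/a.png",cv2.resize(im,(800,300),interpolation=cv2.INTER_AREA));cv2.imwrite("pics/s.png",P["scene"]["image"][:,:,::-1])
H={"left_hinge":.229,"right_hinge":.229,"left_edge":.229,"right_edge":.229,"left_press":.175,"right_press":.175,"pepper_mill":.0,"salt_shaker":0,"timer":0,"mug":0,"tumbler":0,"cupboard":0}
for l,z in H.items():
  for n,p in P.items():
    r=spot_point(l,p)
    if r:
      u,v=r[0]["at"][0]*512,r[0]["at"][1]*384
      print(l,n,round(r[0]["p"],2),int(u),int(v),"depth",w(p,u,v),"ray",ray(p,u,v,z))
E
```

```text
0.0 [0.15602558 0.52714423 0.2048745 ] [-3.14042301e+00 -6.49574879e-05  2.85380978e+00] 0.09391823110183278
scene [[0.49, 0.37, -0.79, -0.84], [-0.87, 0.22, -0.44, -0.8], [0.02, 0.9, 0.43, 0.89], [0.0, 0.0, 0.0, 1.0]]
top [[0.24, 0.9, -0.36, 0.04], [-0.97, 0.23, -0.1, -0.15], [-0.0, 0.37, 0.93, 1.35], [0.0, 0.0, 0.0, 1.0]]
left_hinge top 0.55 196 165 depth [0.518 0.151 0.228] ray [0.517 0.152 0.229]
right_hinge scene 0.68 279 179 depth [ 0.543 -0.166  0.22 ] ray [ 0.519 -0.175  0.229]
right_hinge top 0.82 303 181 depth [ 0.548 -0.184  0.229] ray [ 0.547 -0.184  0.229]
left_edge scene 0.75 245 168 depth [ 0.545 -0.011  0.233] ray [ 0.551 -0.007  0.229]
left_edge top 0.62 248 169 depth [ 0.544 -0.007  0.233] ray [ 0.545 -0.007  0.229]
right_edge scene 0.76 248 170 depth [ 0.538 -0.025  0.229] ray [ 0.534 -0.028  0.229]
right_edge top 0.76 253 173 depth [ 0.537 -0.025  0.228] ray [ 0.536 -0.026  0.229]
left_press scene 0.87 239 181 depth [0.528 0.007 0.172] ray [0.527 0.006 0.175]
left_press top 0.71 240 179 depth [0.526 0.012 0.176] ray [0.528 0.013 0.175]
right_press scene 0.78 252 184 depth [ 0.533 -0.047  0.174] ray [ 0.528 -0.051  0.175]
right_press top 0.61 257 185 depth [ 0.53  -0.04   0.157] ray [ 0.521 -0.042  0.175]
pepper_mill scene 0.54 329 230 depth [ 0.614 -0.368  0.013] ray [ 0.635 -0.361  0.   ]
timer scene 0.54 238 227 depth [ 0.42  -0.053  0.026] ray [ 0.458 -0.029  0.   ]
timer top 0.68 250 222 depth [ 0.435 -0.04   0.047] ray [ 0.448 -0.037  0.   ]
mug scene 0.52 139 211 depth [-0.058  0.     0.304] ray [0.355 0.418 0.   ]
mug top 0.75 194 166 depth [0.612 0.218 0.001] ray [0.612 0.22  0.   ]
tumbler scene 0.73 328 230 depth [ 0.611 -0.36   0.012] ray [ 0.63  -0.356  0.   ]
cupboard scene 0.59 245 218 depth [ 0.532 -0.017  0.002] ray [ 0.537 -0.015  0.   ]
cupboard top 0.2 372 268 depth [ 0.37  -0.464  0.073] ray [ 0.389 -0.481  0.   ]
```

View pics/a.png

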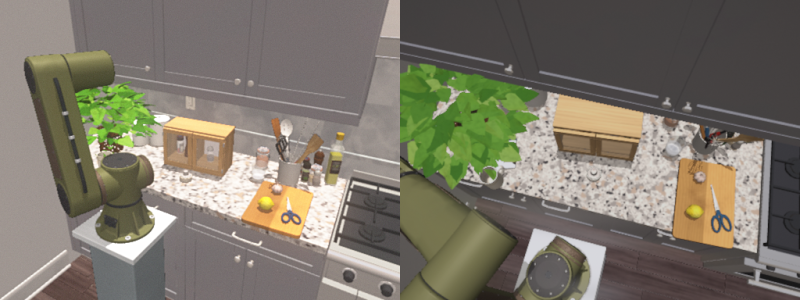

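View pics/s.png

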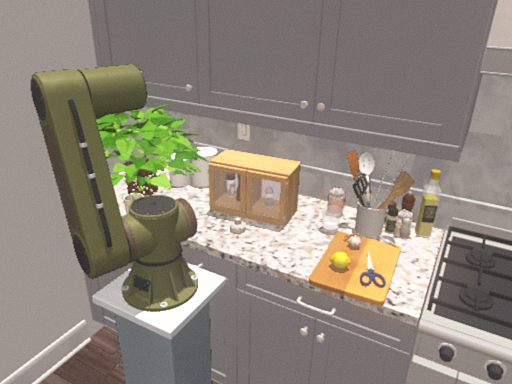

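The pictures show the cupboard at scene (210-298,153-222), the timer at about (238,227) in front of its middle, plants at the left, and the board at the right. I'll zoom in to identify the mill.

```bash
python3 - <<'E'
from h import *
s=camera("scene");t=camera("top")
a=cv2.resize(s["image"][145:240,200:310],None,fx=5,fy=5,interpolation=cv2.INTER_CUBIC)[:475,:550]
b=cv2.resize(t["image"][120:245,90:390],None,fx=2,fy=2,interpolation=cv2.INTER_CUBIC)
c=np.zeros((600,800,3),np.uint8)
a=cv2.resize(s["image"][148:240,205:305],(400,368));c[:368,:400]=a
b=cv2.resize(t["image"][110:250,170:330],(400,350));c[:350,400:]=b
d=cv2.resize(t["image"][110:310,0:512],(590,230));c[370:,:590]=d
cv2.imwrite("pics/b.png",c[:,:,::-1])
# top edges of cupboard box (points at z~.238) and timer top from top depth
K=t["K"];v,u=np.mgrid[:384,:512];z=t["range_z"]
X=np.stack([(u-K[0,2])/K[0,0]*z,-(v-K[1,2])/K[1,1]*z,-z,np.ones_like(z)],-1)@t["world_from_camera"].T
X=X[...,:3];np.save("X.npy",X)
m=(abs(X[...,2]-.238)<.006)&(abs(X[...,1])<.25)&(X[...,0]>.45)&(X[...,0]<.8)
q=X[m][:,:2];r=cv2.minAreaRect(q.astype(np.float32));print("top",len(q),r,cv2.boxPoints(r))
m=(X[...,2]>.015)&(X[...,2]<.07)&(abs(X[...,1]+.03)<.12)&(X[...,0]>.35)&(X[...,0]<.5)
q=X[m];print("timer",len(q),q.min(0),q.max(0),np.median(q,0))
q2=q[q[:,2]>.045];print(len(q2),q2.mean(0) if len(q2) else 0)
for n,p in(("s",s),("t",t)):
  for l in("pepper_mill","salt_shaker","timer","mug"):
    print(n,l,[(round(r["p"],2),(np.array(r["at"])*[512,384]).astype(int).tolist()) for r in search_frame(l,p)[:3]])
# wall cabinets height
K=s["K"];z=s["range_z"]
Y=np.stack([(u-K[0,2])/K[0,0]*z,-(v-K[1,2])/K[1,1]*z,-z,np.ones_like(z)],-1)@s["world_from_camera"].T
for pt in((120,250),(100,330),(60,250)):print(pt,Y[pt].round(2))
# obstacles within reach area, left/right of cupboard
for nm,Z in(("s",Y),("t",X)):
  m=(Z[...,2]>.03)&(Z[...,2]<.5)&(Z[...,0]>.28)&(Z[...,0]<.55)&(Z[...,1]<.45)&(Z[...,1]>-.5)
  g={}
  for p in Z[m]:
    k=(round(p[0]*20)/20,round(p[1]*20)/20);g.setdefault(k,[]).append(p[2])
  print(nm,{k:(len(x),round(min(x),2),round(max(x),2)) for k,x in sorted(g.items()) if len(x)>3})
E
```

```text
top 4257 ((0.6061855554580688, -0.010157078504562378), (0.16529139876365662, 0.3589068651199341), 4.054615497589111) [[ 0.51105803  0.16300355]
 [ 0.5364354  -0.19500501]
 [ 0.7013131  -0.1833177 ]
 [ 0.6759357   0.17469086]]
timer 289 [ 0.40811918 -0.06447249  0.01573486] [0.47574934 0.00189524 0.05768742] [ 0.43664176 -0.03274186  0.0303825 ]
44 [ 0.4402061  -0.03179353  0.0527199 ]
s pepper_mill []
s salt_shaker []
s timer [(0.69, [238, 223])]
s mug [(0.74, [128, 194])]
t pepper_mill []
t salt_shaker []
t timer [(0.72, [246, 221])]
t mug [(0.65, [122, 229])]
(120, 250) [ 0.58 -0.01  0.43  1.  ]
(100, 330) [ 0.58 -0.33  0.54  1.  ]
(60, 250) [0.59 0.01 0.65 1.  ]
s {(0.3, 0.35): (15, np.float64(0.2), np.float64(0.25)), (0.3, 0.4): (173, np.float64(0.07), np.float64(0.3)), (0.3, 0.45): (67, np.float64(0.07), np.float64(0.32)), (0.35, -0.5): (109, np.float64(0.03), np.float64(0.08)), (0.35, -0.45): (54, np.float64(0.03), np.float64(0.08)), (0.35, 0.3): (17, np.float64(0.14), np.float64(0.24)), (0.35, 0.35): (83, np.float64(0.1), np.float64(0.29)), (0.35, 0.4): (282, np.float64(0.07),
[... 4336 characters left out ...]
), np.float64(0.06)), (0.55, -0.2): (128, np.float64(0.03), np.float64(0.23)), (0.55, -0.15): (398, np.float64(0.03), np.float64(0.23)), (0.55, -0.1): (408, np.float64(0.03), np.float64(0.24)), (0.55, -0.05): (433, np.float64(0.03), np.float64(0.24)), (0.55, 0.0): (363, np.float64(0.03), np.float64(0.24)), (0.55, 0.05): (157, np.float64(0.04), np.float64(0.24)), (0.55, 0.1): (114, np.float64(0.22), np.float64(0.25)), (0.55, 0.15): (91, np.float64(0.18), np.float64(0.25)), (0.55, 0.3): (81, np.float64(0.13), np.float64(0.28)), (0.55, 0.35): (141, np.float64(0.18), np.float64(0.38)), (0.55, 0.4): (225, np.float64(0.32), np.float64(0.43)), (0.55, 0.45): (56, np.float64(0.32), np.float64(0.43))}
```

View pics/b.png

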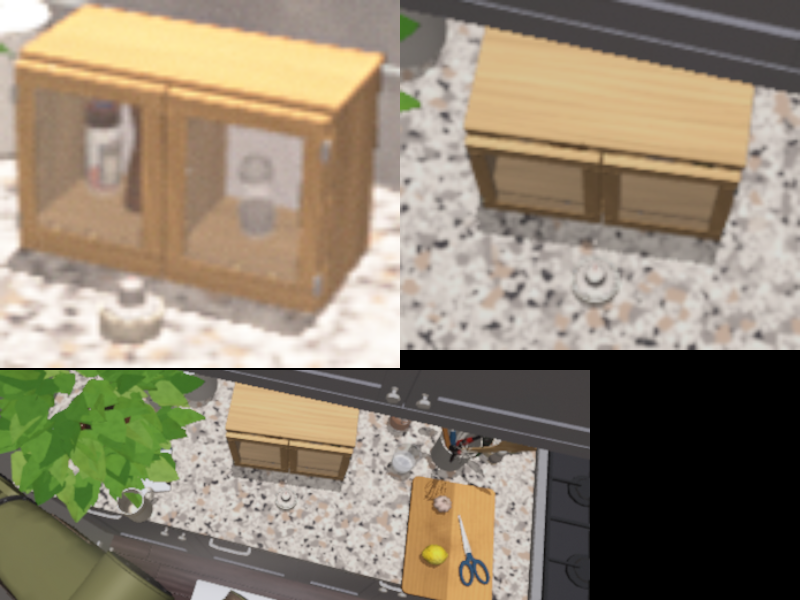

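Seen up close, the left bay holds a labelled jar and a dark brown object half hidden by the frame at (135,165). The right bay holds a pale glass shaker. That suggests the left door, and I'll confirm it from close by. The timer is at about (0.44, -0.032), and the cupboard origin is about (0.525, -0.016) with a yaw of about 4°.

>>> jog_arm(rows=[[[0,0,-0.038],0,0.0],[[0,0,-0.038],0,0.0],[[0,0,-0.038],0,0.0],[[-0.014,-0.028,0],0,0.0],[[-0.014,-0.028,0],0,0.0],[[-0.014,-0.028,0],0,0.0],[[-0.014,-0.028,0],0,0.0],[[-0.014,-0.028,0],0,0.0],[[-0.014,-0.028,0],0,0.0],[[-0.014,-0.028,0],0,0.0],[[-0.014,-0.028,0],0,0.0]])

```text
time_s: 2.72
ee_pos: [0.1997, 0.2794, 0.3194]
eef_rot: [3.141, 0.0, 2.854]
force: [-0.2, 0.0, 0.6]
grip_width: 0.0241
grip_force: 0.0
```

>>> jog_arm(rows=[[[-0.025,-0.018,0],0,0.0],[[-0.025,-0.018,0],0,0.0],[[-0.025,-0.018,0],0,0.0],[[-0.025,-0.018,0],0,0.0],[[-0.025,-0.018,0],0,0.0],[[-0.025,-0.018,0],0,0.0],[[-0.025,-0.018,0],0,0.0],[[-0.025,-0.018,0],0,0.0],[[-0.025,-0.018,0],0,0.0],[[0,0,0],-5.75,0],[[0,0,0],-5.75,0],[[0,0,0],0,0]])

```text
time_s: 3.72
ee_pos: [0.3698, 0.0612, 0.3194]
eef_rot: [-3.142, -0.0, 3.058]
force: [0.1, 0.7, -0.5]
grip_width: 0.0003
grip_force: 0.0
```

```bash
python3 - <<'E'
from h import *
o=get_obs();print(o["time_s"],o["ee_pos"],o["eef_rot"],o["grip_width"],o["force"])
p=camera("wrist");print(p["K"],p["T_tool_cam"].round(3).tolist())
cv2.imwrite("pics/w.png",p["image"][:,:,::-1])
for l in("pepper_mill","salt_shaker","spice_jar_a","timer","left_edge"):
    print(l,[(round(r["p"],2),(np.array(r["at"])*[512,384]).astype(int).tolist()) for r in search_frame(l,p)[:3]])
# door plane from top cloud
X=np.load("X.npy");m=(X[...,2]>.03)&(X[...,2]<.215)&(X[...,1]<.16)&(X[...,1]>-.19)&(X[...,0]>.49)&(X[...,0]<.56)
q=X[m];A=np.c_[q[:,1],np.ones(len(q))];k=np.ones(len(q),bool)
for _ in range(10):
    c=np.linalg.lstsq(A[k],q[k,0],rcond=None)[0];r=q[:,0]-A@c;k=abs(r)<max(.004,np.std(r[k]))
print("door x = a*y+b",c,k.sum(),len(q))
for y in(.03,0,-.1,.1):print(y,np.sort(X[(abs(X[...,1]-y)<.02)&(abs(X[...,2])<.008)&(X[...,0]<.5)][:,0])[[0,5]])
E
```

```text
3.7167 [0.36982257 0.06116422 0.31938236] [-3.14158727e+00 -2.00878741e-04  3.05802497e+00] 0.0002785753983787712 [ 0.13159069  0.67077831 -0.53284364]
[[297.31863964   0.         259.81225316]
 [  0.         297.31863964 194.01009381]
 [  0.           0.           1.        ]] [[0.0, 0.962, 0.274, 0.08], [1.0, -0.0, -0.0, 0.0], [-0.0, 0.274, -0.962, -0.179], [0.0, 0.0, 0.0, 1.0]]
pepper_mill [(0.39, [303, 256])]
salt_shaker []
spice_jar_a []
timer [(0.72, [212, 203])]
left_edge [(0.59, [305, 254])]
door x = a*y+b [-0.09775741  0.52705467] 2116 2150
0.03 [0.13601435 0.1394237 ]
0 [0.12431986 0.12899285]
-0.1 [-0.06732898 -0.06324656]
0.1 [0.04145473 0.05259912]
```

View pics/w.png

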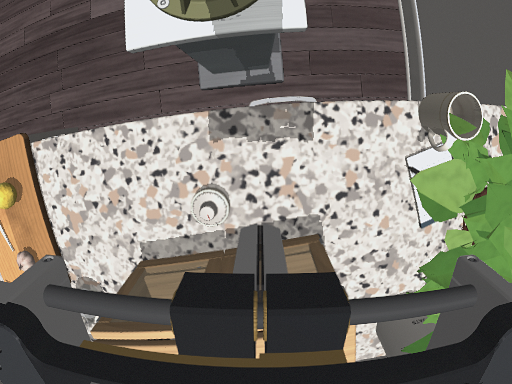

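The wrist view shows the timer at (212,203), clear worktop to its right, and the mug and plant at the far left. I'll lower beside the timer.

>>> jog_arm(rows=[[[-0.01,-0.0016,0.0367],0,0],[[-0.01,-0.0016,0.0367],0,0],[[-0.01,-0.0016,0.0367],0,0],[[-0.01,-0.0016,0.0367],0,0],[[-0.01,-0.0016,0.0367],0,0],[[-0.01,-0.0016,0.0367],0,0],[[-0.01,-0.0016,0.0367],0,0],[[-0.01,-0.0016,0.0367],0,0],[[0,0,0],0,0],[[0,0,0],0,0]])

```text
time_s: 4.85
ee_pos: [0.4473, 0.042, 0.0252]
eef_rot: [-3.141, -0.004, 3.054]
force: [-1.0, -0.4, 1.2]
grip_width: 0.0004
grip_force: 0.0
```

```bash
python3 - <<'E'
from h import *
o=get_obs();print(o["time_s"],o["ee_pos"],o["force"])
p=camera("wrist");s=camera("scene")
c=np.zeros((600,800,3),np.uint8)
c[:384,:512]=p["image"]
c[384:600,:260]=cv2.resize(s["image"][148:240,205:305],(260,216),interpolation=cv2.INTER_CUBIC)
c[384:600,260:476]=cv2.resize(s["image"][165:220,208:250],(216,216),interpolation=cv2.INTER_CUBIC)
cv2.imwrite("pics/w2.png",c[:,:,::-1])
for l in("pepper_mill","salt_shaker","spice_jar_a","timer","left_press"):
    print(l,[(round(r["p"],2),(np.array(r["at"])*[512,384]).astype(int).tolist()) for r in search_frame(l,p)[:3]])
E
```

```text
4.85 [0.44730294 0.04198027 0.02522751] [-1.04496516 -0.35262041  1.19788278]
pepper_mill []
salt_shaker [(0.28, [386, 336])]
spice_jar_a []
timer [(0.57, [161, 227])]
left_press [(0.83, [384, 338])]
```

View pics/w2.png

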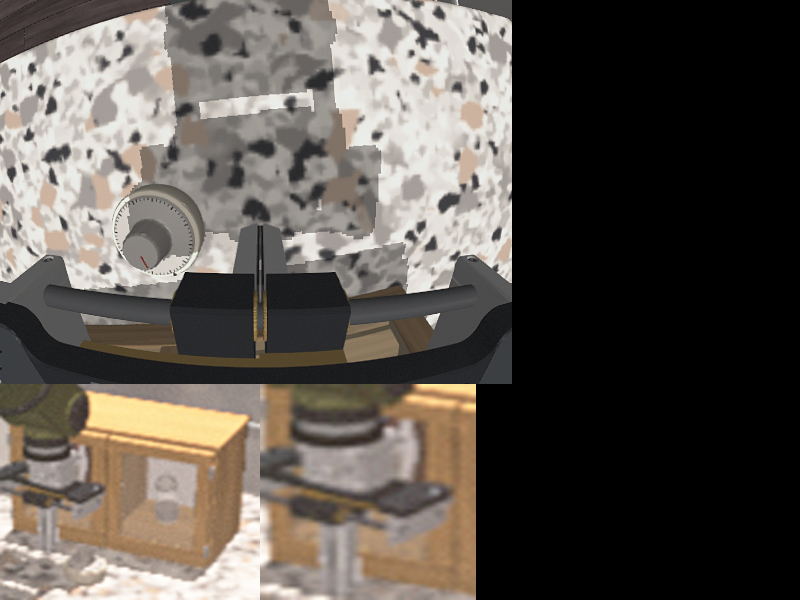

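The right bay clearly holds only the glass shaker, and the dark wood was seen in the left bay, so the left door it is. The timer at (158,230) lies level with the fingertip at (261,232), so I'll push it right.

>>> jog_arm(rows=[[[0,-0.012,0],0,0],[[0,-0.008,0],0,0],[[0,-0.006,0],0,0],[[0,-0.006,0],0,0],[[0,-0.007,0],0,0],[[0,-0.008,0],0,0],[[0,-0.009,0],0,0],[[0,-0.009,0],0,0],[[0,-0.008,0],0,0],[[0,-0.006,0],0,0],[[0,-0.003,0],0,0],[[0,0,0],0,0]])

```text
time_s: 6.2
ee_pos: [0.441, -0.0405, 0.0257]
eef_rot: [-3.141, -0.0, 3.054]
force: [0.6, -0.2, -0.2]
grip_width: 0.0004
grip_force: 0.0
```

```bash
cat > tm.py <<'E'
from h import *
o=get_obs();print(o["time_s"],o["ee_pos"],o["force"])
for n in("scene","top"):
    t=camera(n);K=t["K"];v,u=np.mgrid[:384,:512];z=t["range_z"]
    X=(np.stack([(u-K[0,2])/K[0,0]*z,-(v-K[1,2])/K[1,1]*z,-z,np.ones_like(z)],-1)@t["world_from_camera"].T)[...,:3]
    r=search_frame("timer",t)
    if r:
        a,b=np.array(r[0]["at"])*[512,384];c=w(t,a,b);print(n,r[0]["p"],a,b,c)
        m=(X[...,2]>.015)&(X[...,2]<.065)&(np.hypot(X[...,0]-c[0],X[...,1]-c[1])<.06)
        q=X[m];print(len(q),q.min(0).round(3),q.max(0).round(3))
E
python3 tm.py
```

```text
6.2 [ 0.44099627 -0.04053001  0.02574833] [ 0.55775224 -0.17950789 -0.16667034]
scene 0.49 248.8832 230.28480000000002 [ 0.419 -0.1    0.031]
206 [ 0.402 -0.119  0.015] [ 0.467 -0.042  0.065]
top 0.5 261.0176 229.5168 [ 0.421 -0.083  0.031]
170 [ 0.403 -0.116  0.015] [ 0.451 -0.053  0.057]
```

>>> jog_arm(rows=[[[0,-0.005,0],0,0],[[0,-0.008,0],0,0],[[0,-0.01,0],0,0],[[0,-0.01,0],0,0],[[0,-0.011,0],0,0],[[0,-0.011,0],0,0],[[0,-0.011,0],0,0],[[0,-0.01,0],0,0],[[0,-0.009,0],0,0],[[0,-0.006,0],0,0],[[0,-0.003,0],0,0],[[0,0,0],0,0]])

```text
time_s: 7.4
ee_pos: [0.4329, -0.134, 0.0258]
eef_rot: [-3.141, -0.0, 3.054]
force: [-0.4, 0.0, 0.4]
grip_width: 0.0007
grip_force: 0.0
```

```bash
python3 tm.py
```

```text
7.4 [ 0.43287719 -0.13401373  0.02580198] [-0.40543839  0.04255419  0.41205625]
scene 0.73 269.2096 238.88639999999998 [ 0.406 -0.195  0.027]
210 [ 0.395 -0.213  0.015] [ 0.457 -0.14   0.065]
top 0.73 288.9216 237.3888 [ 0.417 -0.181  0.041]
166 [ 0.395 -0.21   0.016] [ 0.44  -0.149  0.057]
```

The timer is at about (0.43, -0.18), well clear of the left door. I'll back off, rise, turn square to the door and stand before its press point.

>>> jog_arm(rows=[[[0,0.02,0],0,0],[[0,0,-0.0373],0,0],[[0,0,-0.0373],0,0],[[0,0,-0.0373],-4.9,0],[[0,0,-0.0373],-4.9,0],[[-0.0165,0.0295,0],0,0],[[-0.0165,0.0295,0],0,0],[[-0.0165,0.0295,0],0,0],[[-0.0165,0.0295,0],0,0],[[0,0,0],0,0],[[0,0,0],0,0]])

```text
time_s: 8.52
ee_pos: [0.4906, 0.011, 0.1748]
eef_rot: [-3.142, -0.001, -3.054]
force: [-0.5, -0.6, 0.5]
grip_width: 0.0005
grip_force: 0.0
```

```bash
python3 tm.py; python3 - <<'E'
from h import *
p=camera("top")
c=np.zeros((560,800,3),np.uint8)
c[:,:]=cv2.resize(p["image"][130:270,170:370],(800,560),interpolation=cv2.INTER_CUBIC)
cv2.imwrite("pics/t3.png",c[:,:,::-1])
E
```

```text
8.5167 [0.49061496 0.01100688 0.17475374] [-0.48245891 -0.61385166  0.46144597]
scene 0.7 227.9936 188.6976 [0.523 0.063 0.129]
261 [0.511 0.003 0.015] [0.533 0.123 0.065]
top 0.57 287.5904 235.00799999999998 [ 0.421 -0.176  0.049]
299 [ 0.396 -0.21   0.015] [ 0.461 -0.144  0.058]
```

View pics/t3.png

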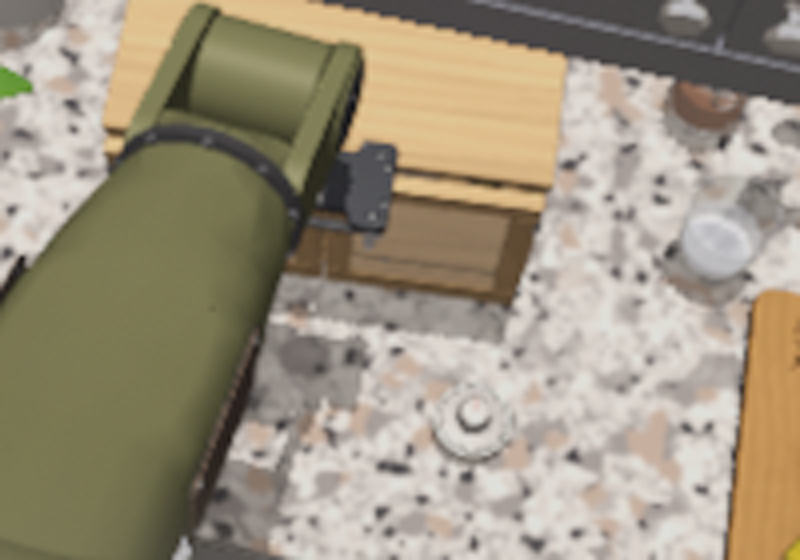

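The view shows the timer parked at (472,420), standing clear, and the gripper in front of the doors' meeting line. Next I press gently in small steps.

>>> jog_arm(rows=[[[-0.008,0,0],0,0],[[-0.008,0,0],0,0],[[-0.006,0,0],0,0],[[-0.002,0,0],0,0],[[0,0,0],0,0],[[0,0,0],0,0]])

```text
time_s: 9.27
ee_pos: [0.5144, 0.0115, 0.1748]
eef_rot: [-3.141, -0.001, -3.058]
force: [-1.7, -2.4, -0.4]
grip_width: 0.0006
grip_force: 1.0
```

>>> jog_arm(rows=[[[-0.0015,0,0],0,0],[[-0.001,0,0],0,0],[[0,0,0],0,0],[[0,0,0],0,0]])

```text
time_s: 9.6
ee_pos: [0.5166, 0.0117, 0.1748]
eef_rot: [-3.141, -0.001, -3.058]
force: [-4.0, -4.0, 0.2]
grip_width: 0.0002
grip_force: 2.0
```

>>> jog_arm(rows=[[[-0.001,0,0],0,0],[[-0.0005,0,0],0,0],[[0,0,0],0,0],[[0,0,0],0,0]])

```text
time_s: 9.93
ee_pos: [0.5182, 0.0118, 0.1748]
eef_rot: [-3.141, -0.001, -3.058]
force: [-3.2, -3.7, -0.8]
grip_width: 0.0002
grip_force: 2.0
```

>>> jog_arm(rows=[[[-0.001,0,0],0,0],[[0,0,0],0,0],[[0,0,0],0,0]])

```text
time_s: 10.18
ee_pos: [0.5187, 0.0118, 0.1748]
eef_rot: [-3.141, -0.002, -3.058]
force: [-8.0, -3.9, 1.3]
grip_width: 0.0007
grip_force: 4.2
```

>>> jog_arm(rows=[[[0.005,0,0],0,0],[[0.01,0,0],0,0],[[0.02,0,0],0,0],[[0.03,0,0],0,0],[[0.035,0,0],0,0],[[0.015,-0.025,0],0,0],[[0,-0.03,0],0,0],[[0,-0.03,0],0,0],[[0,0,0],0,0],[[0,0,0],0,0],[[0,0,0],0,0]])

```text
time_s: 11.1
ee_pos: [0.412, -0.0818, 0.1751]
eef_rot: [3.141, 0.0, -3.058]
force: [0.2, 0.6, -0.5]
grip_width: 0.0007
grip_force: 0.0
```

```bash
python3 - <<'E'
from h import *
o=get_obs();print(o["time_s"],o["ee_pos"],o["force"])
s=camera("scene");p=camera("top")
for n,t in(("s",s),("t",p)):
  for l,z in(("left_edge",.229),("right_edge",.229),("left_press",.175)):
    for r in spot_point(l,t)[:1]:
      a,b=np.array(r["at"])*[512,384];print(n,l,round(r["p"],2),int(a),int(b),w(t,a,b),ray(t,a,b,z))
c=np.hstack([cv2.resize(s["image"][140:245,200:310],(400,382),interpolation=cv2.INTER_CUBIC),cv2.resize(p["image"][120:250,180:316],(400,382),interpolation=cv2.INTER_CUBIC)])
cv2.imwrite("pics/d.png",c[:,:,::-1])
E
```

```text
11.1 [ 0.41202089 -0.08182546  0.17505843] [ 0.23303965  0.64345746 -0.49864295]
s left_edge 0.69 236 176 [ 0.473 -0.007  0.223] [ 0.457 -0.018  0.229]
s right_edge 0.57 249 170 [ 0.395 -0.113  0.295] [ 0.536 -0.034  0.229]
s left_press 0.94 231 186 [0.476 0.013 0.168] [0.467 0.008 0.175]
t left_press 0.73 346 193 [ 0.611 -0.339  0.071] [ 0.563 -0.324  0.175]
```

View pics/d.png

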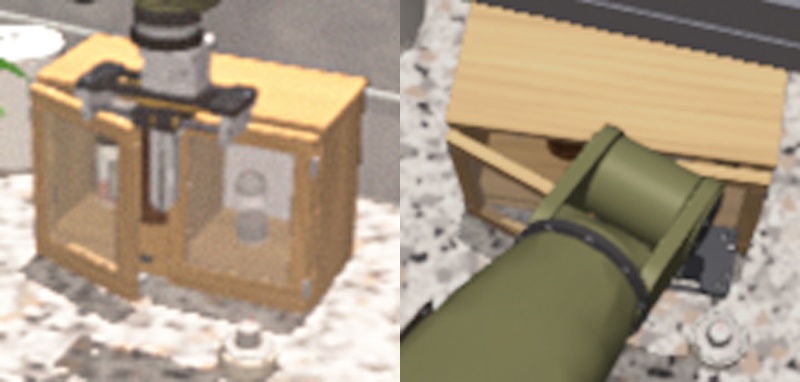

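The door is ajar, with its free edge near (135,290) in the left half, and the dark mill stands in the left bay at (155,190). I'll put the finger into the gap behind the free edge.

>>> jog_arm(rows=[[[-0.031,0,0],0,0],[[-0.031,0,0],0,0],[[-0.026,0,0],0,0],[[-0.005,0,0],0,0],[[0,0.019,0],0,0],[[0,0.019,0],0,0],[[0,0.019,0],0,0],[[0,0.019,0],0,0],[[0,0,0],0,0]])

```text
time_s: 12.25
ee_pos: [0.4977, 0.0035, 0.1751]
eef_rot: [3.141, -0.0, -3.056]
force: [0.2, -0.6, 0.2]
grip_width: 0.0006
grip_force: 0.0
```

>>> jog_arm(rows=[[[0.0096,0.0038,0],0,0],[[0.0096,0.0038,0],0,0],[[0.0096,0.0038,0],0,0],[[0.0096,0.0038,0],0,0],[[0.0082,0.0048,0],0,0],[[0.0082,0.0048,0],0,0],[[0.0082,0.0048,0],0,0],[[0.0072,0.0065,0],0,0],[[0.0072,0.0065,0],0,0],[[0.0072,0.0065,0],0,0]])

```text
time_s: 13.08
ee_pos: [0.4092, 0.0436, 0.1751]
eef_rot: [-3.142, 0.0, -3.058]
force: [-0.2, 0.1, 0.7]
grip_width: 0.0007
grip_force: 0.1
```

>>> jog_arm(rows=[[[0.0059,0.0079,0],0,0],[[0.0059,0.0079,0],0,0],[[0.0059,0.0079,0],0,0],[[0.0032,0.0068,0],0,0],[[0.0032,0.0068,0],0,0],[[0.0032,0.0068,0],0,0],[[0.0032,0.0068,0],0,0],[[0,0,0],0,0]])

```text
time_s: 13.75
ee_pos: [0.3747, 0.0922, 0.175]
eef_rot: [3.141, -0.0, -3.057]
force: [-0.9, -0.1, -0.8]
grip_width: 0.0006
grip_force: 0.0
```

```bash
cat > ed.py <<'E'
from h import *
o=get_obs();print(o["time_s"],o["ee_pos"],o["force"])
s=camera("scene");p=camera("top")
for n,t in(("s",s),("t",p)):
  for l,z in(("left_edge",.229),("left_hinge",.229),("left_press",.175)):
    for r in spot_point(l,t)[:1]:
      a,b=np.array(r["at"])*[512,384];print(n,l,round(r["p"],2),int(a),int(b),w(t,a,b),ray(t,a,b,z))
# door top points z~.229 in front of cupboard
  K=t["K"];v,u=np.mgrid[:384,:512];z=t["range_z"]
  X=(np.stack([(u-K[0,2])/K[0,0]*z,-(v-K[1,2])/K[1,1]*z,-z,np.ones_like(z)],-1)@t["world_from_camera"].T)[...,:3]
  q=X[(X[...,2]>.15)&(X[...,2]<.235)&(X[...,0]>.32)&(X[...,0]<.49)&(X[...,1]>.08)&(X[...,1]<.2)]
  if len(q)>20:
    d=cv2.fitLine(q[:,:2].astype(np.float32),cv2.DIST_HUBER,0,.01,.01).ravel();print(n,len(q),"line",d,"angle from -x",np.degrees(np.arctan(d[1]/d[0])))
c=np.hstack([cv2.resize(s["image"][130:265,190:325],(400,400),interpolation=cv2.INTER_CUBIC),cv2.resize(p["image"][120:260,160:300],(400,400),interpolation=cv2.INTER_CUBIC)])
import sys;cv2.imwrite("pics/%s.png"%sys.argv[1],c[:,:,::-1])
E
python3 ed.py e1
```

```text
13.75 [0.3747239  0.09215078 0.17502308] [-0.92803203 -0.12519748 -0.8443976 ]
s left_edge 0.62 199 177 [0.367 0.095 0.234] [0.376 0.1   0.229]
s left_hinge 0.84 211 161 [0.359 0.028 0.313] [0.537 0.151 0.229]
s left_press 0.78 195 188 [0.36  0.107 0.188] [0.38  0.123 0.175]
s 208 line [0.96074206 0.27744314 0.39884454 0.11304102] angle from -x 16.107662
t left_hinge 0.64 193 162 [0.624 0.226 0.001] [0.526 0.163 0.229]
```

View pics/e1.png

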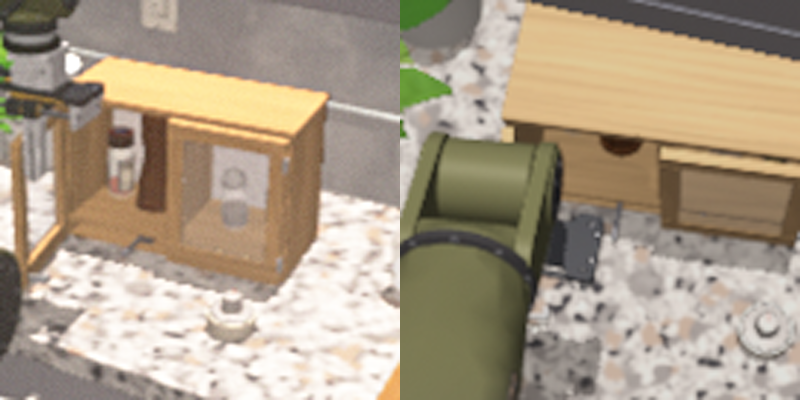

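The door is open to about 78°, and the mill shows at (152,165). I'll give it the last bit, then back away.

>>> jog_arm(rows=[[[0.0016,0.0066,0],0,0],[[0.0016,0.0066,0],0,0],[[0.0016,0.0066,0],0,0],[[0.001,0.005,0],0,0],[[0,0.003,0],0,0],[[0,0,0],0,0],[[0,0,0],0,0]])

```text
time_s: 14.73
ee_pos: [0.3671, 0.1186, 0.1751]
eef_rot: [-3.142, 0.0, -3.057]
force: [0.5, 0.4, -0.3]
grip_width: 0.0007
grip_force: 0.0
```

>>> jog_arm(rows=[[[0,-0.01,0],0,0],[[0,-0.025,0],0,0],[[0,-0.035,0],0,0],[[0,-0.035,0],0,0],[[0,-0.035,-0.01],0,0],[[0,-0.02,-0.03],0,0],[[0,0,-0.04],0,0],[[0,0,-0.04],0,0],[[0,0,0],0,0],[[0,0,0],0,0]])

```text
time_s: 15.57
ee_pos: [0.381, -0.0414, 0.2965]
eef_rot: [-3.141, 0.003, -3.058]
force: [-0.1, 0.1, -1.2]
grip_width: 0.0005
grip_force: 0.0
```

```bash
python3 ed.py e2; python3 tm.py
```

```text
15.5667 [ 0.38103374 -0.04142852  0.29649104] [-0.12493613  0.09230557 -1.22094239]
s left_edge 0.66 185 174 [0.68  0.405 0.059] [0.366 0.158 0.229]
s left_hinge 0.79 208 163 [0.525 0.162 0.225] [0.515 0.153 0.229]
s left_press 0.7 192 187 [0.364 0.129 0.185] [0.379 0.14  0.175]
s 390 line [0.9945082  0.10465885 0.4004138  0.1365202 ] angle from -x 6.007511
t left_edge 0.72 184 215 [0.353 0.141 0.229] [0.353 0.14  0.229]
t left_hinge 0.6 194 166 [0.607 0.217 0.004] [0.514 0.157 0.229]
t left_press 0.78 185 213 [0.25  0.04  0.608] [0.374 0.151 0.175]
t 284 line [0.99853337 0.0541402  0.43408176 0.14273137] angle from -x 3.103522
15.9667 [ 0.38039467 -0.04094549  0.29450551] [ 0.3002601  -0.98946671  0.25122542]
scene 0.74 269.5168 232.5888 [ 0.425 -0.189  0.042]
182 [ 0.391 -0.213  0.015] [ 0.457 -0.148  0.058]
```

View pics/e2.png

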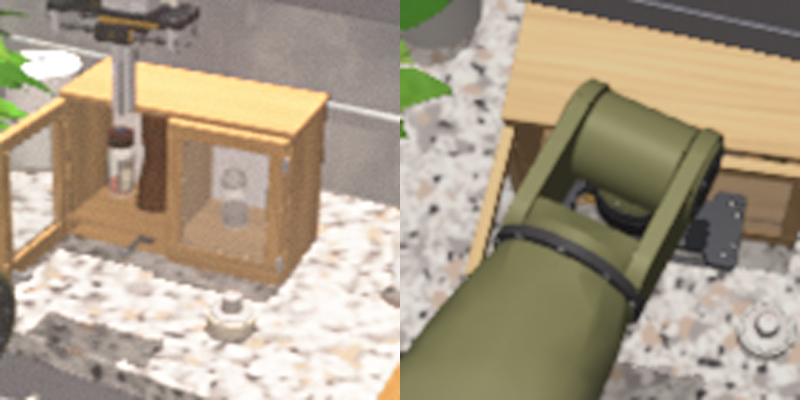

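The left door stands square: its line is 3–6° off world x, and the cupboard's yaw is about 4.5°. The right door is shut, the timer is aside, and the robot is touching nothing.

```bash
python3 -c "
from station import *
print(hand_in())"
```

```text
the job is handed in; nothing more can be done
None
```

The timer was slid aside, the left door (pepper mill behind it) was pressed until it sprang ajar and then swung about square to the cupboard, the right door stayed shut, and the job was handed in at about 16 s; no verdict was returned.

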